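# Zero the battery thickness gauge

### The job

Get the battery thickness gauge ready for use: crank its handwheel, without pushing on the carriage itself, until the index blade on the carriage stands in line with the blade of the set marker. Then turn the dial's bezel (two finger posts stand on it for that) until the point of the zero wedge is at the tip of the needle, the carriage still at the marker. Leave the phone and the pouch cell where they lie, and let go of everything.

Things in the scene. Friction and masses are not known exactly. Their poses are not given: they have to be found in the camera images.
- stand: The gauge stand, fixed: dark steel base 116 x 288 x 12 mm with a dial gauge (face up) at one end, a handwheel at the other. Origin: on its underside, below the slide. y runs along it from handwheel to gauge (the carriage's travel), x across, away from the robot at yaw 0. Dial axis at y = +90 mm, handwheel axis at y = -85 mm (both x = 0). Tallest: handle 107 mm, finger posts 82 mm, over the work surface.
- handwheel_axis (a point): Point on the handwheel's vertical axis, 66 mm above the work surface, at the top of the hub. The aluminium wheel is 100 mm in diameter; the top of its rim is 64 mm above the work surface.
- crank_handle (a point): Middle of the crank handle: an upright black round grip, 19 mm across, 42 mm tall (65 to 107 mm over the work surface; this point at 87), spinning freely on its pin, 38 mm from the handwheel's axis. At handwheel angle 0 it is on the stand's -x side of the axis; it goes round with the wheel.
- handwheel (a joint): Handwheel angle, 0 to 7 rad with stops, growing anticlockwise seen from above. Each rad moves the carriage 6 mm towards the gauge. About 0.14 N m turns it; it stays where it is left. Its carriage stops with it.
- carriage: The aluminium carriage, a block 60 x 44 mm, top 46 mm over the work surface, on two rails between handwheel and gauge, its plunger running into the gauge. The origin is the stand's origin shifted along y by the carriage travel (0 to 42 mm). Not to be pushed directly.
- index_tip (a point): Outer top corner of the index blade: a thin upright dark steel blade (3 mm thick) standing out from the -x side of the aluminium carriage (60 x 44 mm), 46 mm above the work surface. It moves along the stand's y with the carriage.
- marker_tip (a point): Inner top corner of the set marker: a 3 mm thick upright steel blade on a small clamp fixed at the -x edge of the base, 46 mm over the work surface, pointing at the carriage. Its place along the stand varies; its y axis is parallel to the stand's. Index and marker are in line when both tips have the same stand y (they pass 4.5 mm apart).
- dial_centre (a point): Centre of the dial, on its vertical axis, 50 mm over the work surface. The bezel is a knurled aluminium ring 112 mm in diameter, its top 57 mm over the work surface; it turns together with the white dial face and its divisions (60 of 6 degrees each).
- bezel (a joint): Angle of the bezel and dial face, -1.6 to 2.4 rad, with stops, growing anticlockwise seen from above. At 0 the zero wedge lies in the stand's +x direction from the dial's centre. About 0.12 N m turns it; it stays where it is left and does not coast.
- post_left (a point): One of two equal finger posts on the bezel for turning it: an upright steel pin 12 mm in diameter, 25 mm tall (57 to 82 mm above the work surface; this point is at 70 mm), 50 mm from the dial's axis, 90 degrees anticlockwise of the zero wedge.
- post_right (a point): The other finger post, the same, 90 degrees clockwise of the zero wedge, opposite the first.
- zero_mark (a point): Inner point of the zero wedge: the only solid black wedge on the white dial face, 9 mm long, pointing inward; a black bar on the ring continues it. The point is 34.5 mm from the dial's axis and turns with the bezel.
- needle_tip (a point): Tip of the black needle over the dial face, 34.5 mm from the dial's axis (a short thick tail points the other way). Only the carriage drives it: it turns anticlockwise seen from above as the carriage nears the gauge, 0.4 rad per rad of the handwheel. It does not follow the bezel.
- phone_dead: A black smartphone 154 x 74 x 9 mm lying loose, screen up; origin at the centre of its underside. Must not be moved.
- pouch_cell: A flat phone battery 105 x 48 x 5 mm lying loose; origin at the centre of its underside. Must not be moved.

How it is judged (in metres and radians):
On the way:
1. the carriage's index blade stands in line with the set marker (y of index_tip in the frame of marker_tip between -0.0025 and 0.0025 m), for 0.3 s.
At the end, for the whole second after the job is handed in: The index tip is within 2.5 mm of the marker tip along the slide, the zero wedge's point is within 4.2 mm of the needle tip (about one small division), and handwheel and bezel are at rest (all of step 1 and distance between zero_mark and needle_tip below 0.0042 m and velocity of joint handwheel between -0.05 and 0.05 rad/s and velocity of joint bezel between -0.05 and 0.05 rad/s); the robot touches nothing.
It fails at once if the fingers press on the carriage itself with more than 8 N (contact force between the fingers and carriage above 8 N).
It fails at once if the phone is moved more than 20 mm (distance of phone_dead from where it was at the start of the episode above 0.02 m).
It fails at once if the pouch cell is moved more than 20 mm (distance of pouch_cell from where it was at the start of the episode above 0.02 m).
It also fails if it takes over 72 s, if anything falls off the work surface, if the arm or the gripper's body presses on something with over 40 N, if the wrist force passes 120 N, or if a joint passes its speed limit or range.

### The arm

A 7-joint arm with a two-finger parallel gripper is mounted at the origin on the work surface; the furniture and walls round the work are solid. World frame = base frame: x ahead of the robot, y to its left, z up, the work surface at z = 0. Lengths are in mm, angles in rad, forces in N, time in s.
With the tool pointing down it reaches from about 400 to 875 mm from the base axis. Payload 4.4 kg.
Tool frame: the origin (TCP) lies on the centre line of the jaws, within the pads' length; the fingertips stand 25 mm ahead of it and the grasp point (between the pads) lies 6 mm ahead of it (ctrl.finger_overhang is the distance from the TCP to the fingertips, in mm); z points along the fingers, y is the line along which they close (so a half turn about z gives the same grasp; the last joint's range is limited). The gripper opens to 85 mm and grips with 20 to 120 N. Pads are 22 mm wide; open, the fingers measure 114 mm over their backs; the gripper's body (76 mm by 85 mm) begins 54 mm behind the grasp point. The pads swing forward as they close: fully open they stand 13 mm farther back than shut.
Start: joints at [1.247, 0.628, 0.038, 1.517, -0.027, 0.996, -0.02], TCP at [165.746, -628.526, 256.313] pointing down, gripper open.
Joint ranges: [-3.06, 3.06], [-0.37, 2.12], [-1.25, 1.32], [0.18, 2.47], [-1.1, 4.24], [0.23, 1.98], [-2.94, 2.94]. Speed limits (rad/s): [2.57, 2.57, 3.14, 3.14, 3.14, 3.14, 3.14].

### API

Orientations are given as [roll, pitch, yaw] about the fixed x, y, z axes, in that order (R = Rz(yaw) Ry(pitch) Rx(roll)).
In Python, from cell import ctrl gives the robot as it stands. The module is installed in compiled form; this text tells all that it offers.
- The arm moves only by the tool play_rows, never from a script. Its argument "targets" is a list of rows, each a list of 5 numbers: the closure, from 0 (fully open) to 1 (shut), then the shift along the tool's x, y, z in cm, then the turn about the tool's z in degrees. In form: [[gripper, dx, dy, dz, spin], ...]. A call has 1 to 10 rows; each row is the pose to reach, as a shift and turn from the pose commanded when the call began, along the tool's axes at that moment; what a row does not reach only later rows make up. A row lasts 1/10 s, in which the tool goes at most 50 mm and 8.59 degrees, less where a joint would pass 70% of its speed; a pose out of reach is approached as far as the arm can. A call with a gripper value outside its range is refused whole. The fingers move at their own pace and stop on an object; the grip force is fixed at half the most. Time passes only in rows, so rows that repeat a pose let the fingers close. It gives the time, the measured TCP pose, the force, the opening and the grip force at its end, in the units of the state.
- ctrl.read_state(): the state, without advancing time (a new reading comes with each control period).
- ctrl.get_image(name): name is "scene" or "top"; returns (picture, depth): 480x640x3 uint8, red, green, blue; 480x640 float32, mm along the optical axis (not along the pixel's ray), 0 where there is no reading.
- ctrl.calibration(name): a dict with "vfov" (degrees; the focal length in pixels is half the picture's height over the tangent of half this angle, whatever the lens; pixels are square), "cx", "cy" (the principal point, pixels), "extrinsics" (4x4, takes a point from camera to world coordinates). Camera axes: x right, y down, z forward; pixel columns grow to the right and rows downward; lengths in mm; the calibration is good to about 2 mm. A picture is of the moment at which its call begins. calibration takes no time and is no camera call.
- ctrl.finish_job(): hands the job in; it is judged then, once.
Trained networks look in the newest picture that a camera, given by its name, has taken for a name from the list of things; names that differ only in an ending like _2 or _b are one class to them, and where a whole thing is asked for, a point or a joint stands for the part that bears it (a point fixed in the world has none). Each returns a list of dicts, best first, with "confidence" (0 to 1); they miss things now and then, are a little off and sometimes report something else, mostly with a low value. They report only what shows in the picture. A call takes as long as a camera call.
- ctrl.search_frame(camera, name): "bbox" ([left, top, right, bottom] in pixels, round what is visible of it).
- ctrl.trace(camera, name): "pixels" (480x640 bool, what is visible of it) and "bbox" ([left, top, right, bottom] in pixels, round what is visible of it).
The state is a dict: "clock": time; "qpos": joint angles; "qd": joint speeds; "tau": joint torques, N m; "eef_pos": TCP position; "tool_rot": TCP orientation; "force": force on the tool from outside, world axes, zero at the start; "torque": the same for the moment, N m; "width": finger opening in mm; "gripper_force": force on a finger pad.
Only numpy, scipy, OpenCV 4.12 (cv2) and the standard library are available. Lean on these libraries where they do the work, as an engineer would, in place of code of your own. Each camera call takes 0.05 s, during which the arm holds its last target. There are 200 camera calls.

## Working session

There is one attempt and no reset: what is moved stays moved. The work goes in short steps, Python scripts to look and compute and a tool call to move; the robot and the scene stay as the last step left them, time stands still between calls to the robot, and variables do not carry over. Pictures are saved under pics/ and viewed, at most 10 in all, crops included, and the job is handed in when it is done.

Besides the shell and the picture viewer there is one more tool, called after ">>>" in YAML: its name, and indented under it one key for each argument. play_rows: Moves the arm, as the interface text tells. Its arguments: {"type":"object","properties":{"targets":{"type":"array"}},"required":["targets"]}

```bash
mkdir -p pics; cat > h.py <<'E'
import numpy as np, cv2
from cell import ctrl
def K(n):
    c=ctrl.calibration(n); f=240/np.tan(np.radians(c['vfov']/2)); return f,c['cx'],c['cy'],np.array(c['extrinsics'])
def at_z(n,u,v,z):
    f,cx,cy,E=K(n); d=E[:3,:3]@np.array([(u-cx)/f,(v-cy)/f,1]); o=E[:3,3]
    return o+d*(z-o[2])/d[2]
def proj(n,p):
    f,cx,cy,E=K(n); q=E[:3,:3].T@(np.array(p)-E[:3,3]); return np.array([f*q[0]/q[2]+cx,f*q[1]/q[2]+cy])
def snap(n,fn=None):
    im,d=ctrl.get_image(n)
    if fn: cv2.imwrite('pics/'+fn,im[:,:,::-1])
    return im,d
E
python3 - <<'E'
from h import *
for n in ('scene','top'):
    snap(n,n+'0.png'); f,cx,cy,E=K(n); print(n,f,cx,cy,E.round(2).tolist())
    for t,z in (('handwheel_axis',66),('crank_handle',107),('index_tip',46),('marker_tip',46),('dial_centre',50),('post_left',82),('post_right',82),('zero_mark',50),('needle_tip',50),('handwheel',64),('bezel',57)):
        for r in ctrl.search_frame(n,t)[:2]:
            b=r['bbox'];u,v=(b[0]+b[2])/2,(b[1]+b[3])/2
            print(t,round(r['confidence'],2),np.round(b).tolist(),at_z(n,u,v,z).round(0).tolist())
s=ctrl.read_state();print(s)
E
```

```text
scene 557.7433248508843 315.66321739988865 247.49525062715588 [[-0.76, -0.26, 0.59, -33.39], [-0.64, 0.32, -0.69, 347.04], [-0.01, -0.91, -0.42, 440.43], [0.0, 0.0, 0.0, 1.0]]
handwheel_axis 0.87 [232.0, 196.0, 399.0, 289.0] [506.0, -288.0, 66.0]
crank_handle 0.69 [373.0, 293.0, 433.0, 330.0] [246.0, -135.0, 107.0]
crank_handle 0.57 [374.0, 197.0, 387.0, 221.0] [451.0, -392.0, 107.0]
index_tip 0.68 [310.0, 225.0, 387.0, 254.0] [499.0, -368.0, 46.0]
marker_tip 0.62 [372.0, 292.0, 436.0, 330.0] [297.0, -225.0, 46.0]
dial_centre 0.58 [231.0, 198.0, 401.0, 289.0] [526.0, -312.0, 50.0]
post_left 0.92 [239.0, 218.0, 306.0, 261.0] [543.0, -226.0, 82.0]
post_right 0.62 [239.0, 224.0, 304.0, 264.0] [532.0, -213.0, 82.0]
zero_mark 0.79 [242.0, 224.0, 307.0, 262.0] [582.0, -269.0, 50.0]
handwheel 0.65 [230.0, 198.0, 398.0, 290.0] [506.0, -285.0, 64.0]
handwheel 0.61 [332.0, 200.0, 387.0, 230.0] [528.0, -439.0, 64.0]
bezel 0.75 [236.0, 221.0, 306.0, 263.0] [578.0, -257.0, 57.0]
top 593.0351053339143 312.9316639793969 238.7161927779971 [[0.01, -1.0, 0.09, 391.01], [-1.0, -0.01, -0.03, -230.94], [
[... 832 characters left out ...]
-449.0, 57.0]
{'clock': 1.2, 'qpos': array([ 1.24722438,  0.62839069,  0.03848069,  1.51743484, -0.02696864,
        0.99629276, -0.02001352]), 'qd': array([-0.00094314, -0.00269052, -0.00036677,  0.00216933, -0.00033617,
       -0.00045884, -0.0003989 ]), 'tau': array([-5.03611427e-04, -5.63294578e+01,  1.22558434e+00, -1.93787903e+01,
        1.09059640e-02,  1.60624637e-03, -2.29427928e-05]), 'eef_pos': array([ 165.72885179, -628.5151096 ,  256.30793851]), 'tool_rot': array([-3.14158433e+00, -2.10898683e-05,  2.57765291e-01]), 'force': array([-0.42548558,  0.38343501,  0.47172158]), 'torque': array([-0.03216868,  0.02263974,  0.07230225]), 'gripper_force': 0.0, 'width': 85.36705488540446}
```

```bash
python3 - <<'E'
import cv2
a=cv2.imread('pics/top0.png')[125:275,260:460]; cv2.imwrite('pics/top0c.png',cv2.resize(a,None,fx=4,fy=4,interpolation=cv2.INTER_CUBIC))
E
```

```text
(no output)
```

View pics/top0c.png

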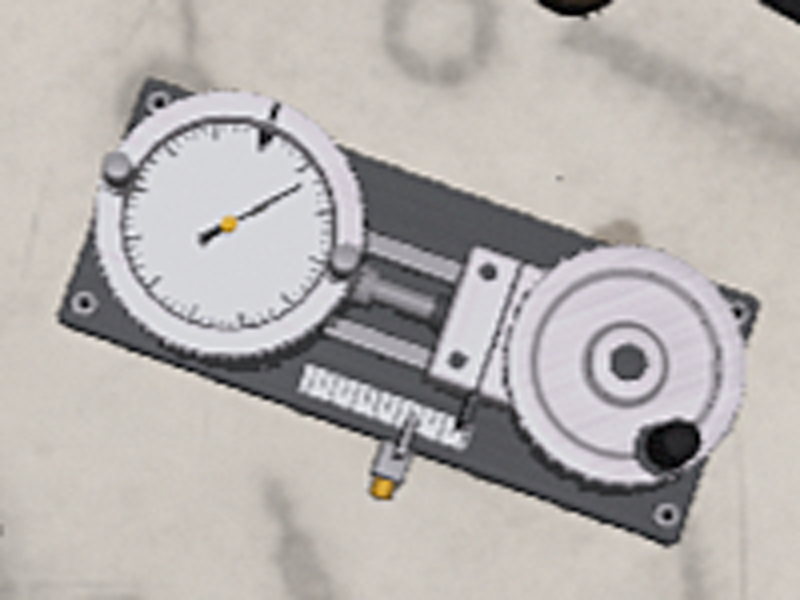

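View pics/scene0.png

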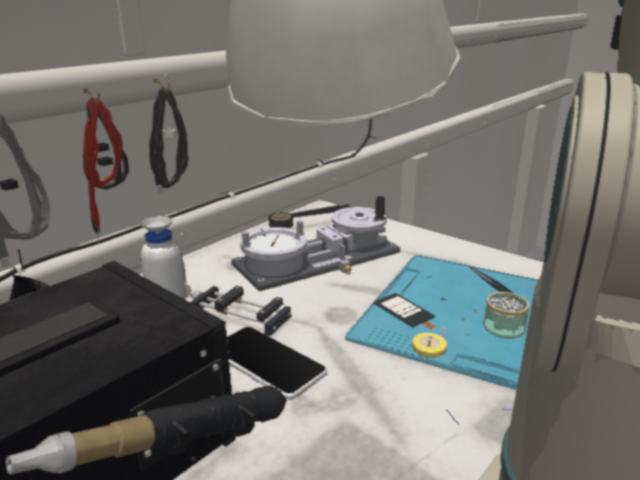

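The top crop shows the dial centre at about (317,181) full-frame, the hub at (417,215), the handle top at (427,237), the marker's inner tip at about (363,229) and the index tip at about (375,231). The scene view shows a lamp hanging near the work, so I'll locate it.

```bash
cat >> h.py <<'E'
def c2(x,y,s=4,ox=260,oy=125): return (x+.5)/s+ox-.5,(y+.5)/s+oy-.5
E
python3 - <<'E'
from h import *
P={}
for k,x,y,z in (('dial',228,224,52),('hub',628,362,66),('handle',671,445,107),('p1',117,163,82),('p2',347,250,82),('marker',413,417,46),('index',461,427,46),('ntip',300,185,52),('zero',263,150,50)):
    P[k]=at_z('top',*c2(x,y),z); print(k,P[k].round(1))
d=P['dial'][:2]-P['hub'][:2]; print('len',np.hypot(*d)); yaw=np.arctan2(-d[0],d[1]); print('yaw',yaw)
R=np.array([[np.cos(yaw),-np.sin(yaw)],[np.sin(yaw),np.cos(yaw)]])
o=P['hub'][:2]+R@[0,85]; print('origin',o)
for k in P: print(k,(R.T@(P[k][:2]-o)).round(1))
im,dep=snap('scene'); f,cx,cy,E=K('scene')
v,u=np.mgrid[0:480,0:640]; W=np.stack([(u-cx)/f*dep,(v-cy)/f*dep,dep],-1)@E[:3,:3].T+E[:3,3]
m=np.zeros((480,640),bool); m[0:122,232:455]=1; m&=(dep>0)
q=W[m]; near=q[q[:,2]>100]; 
h=dep[m]; print(np.percentile(h,[1,25,50,75,99]))
L=W[m&(dep<np.percentile(h,50)*1.3)]; print('lamp',L.min(0),L.max(0))
im,dep=snap('top'); f,cx,cy,E=K('top')
W=np.stack([(u-cx)/f*dep,(v-cy)/f*dep,dep],-1)@E[:3,:3].T+E[:3,3]
# tall things near stand
for z in (120,200,300,400): 
    q=W[(dep>0)&(W[...,2]>z)]; 
    print(z,len(q),q.min(0).round() if len(q) else '',q.max(0).round() if len(q) else '')
E
```

```text
dial [ 578.1 -263.9   52. ]
hub [ 519.8 -429.2   66. ]
handle [ 481.6 -437.5  107. ]
p1 [ 597.  -217.6   82. ]
p2 [ 562.3 -311.4   82. ]
marker [ 498.2 -342.4   46. ]
index [ 494.2 -362.6   46. ]
ntip [ 595.1 -294.1   52. ]
zero [ 610.3 -278.5   50. ]
len 175.22773573945096
yaw -0.3391952059084581
origin [ 548.11074061 -349.02176319]
dial [-0.  90.2]
hub [ -0. -85.]
handle [ -33.3 -105.6]
p1 [  2.3 140.2]
p2 [ 0.9 40.2]
marker [-49.3 -10.3]
index [-46.3 -30.7]
ntip [26.1 67.4]
zero [35.2 87.2]
[ 435.02639771  452.22177124  465.76495361  481.26086426 1705.44055176]
lamp [ 208.35618559 -174.36831982  335.80884918] [386.05026009  -1.03195587 433.95325461]
120 94379 [ 156. -782.  120.] [782. 237. 601.]
200 68303 [ 156. -679.  200.] [753. 144. 601.]
300 64952 [ 171. -674.  300.] [753. 144. 601.]
400 42879 [ 217. -226.  400.] [430.  34. 601.]
```

View pics/top0.png

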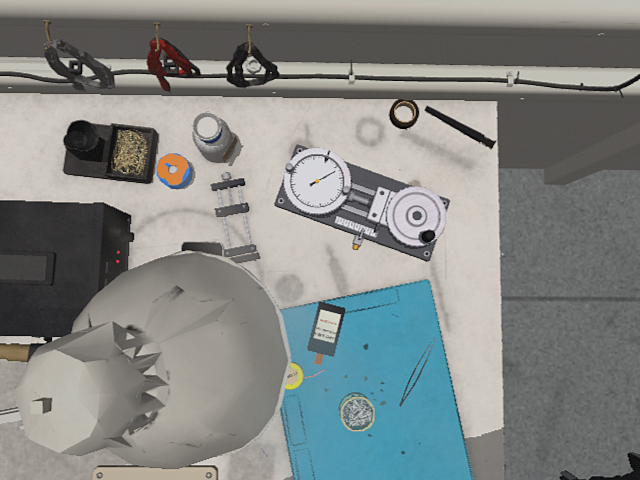

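The lamp stays at y > -226 and x < 430, away from the handwheel. Estimates:

- Handwheel is at about 0.55 rad and needs about +3.4 rad.
- Bezel then needs about +0.67 rad.

I'll go above the handle.

>>> play_rows:
  targets:
    - [0,3.5,-1,1,0]
    - [0,7.5,-2.2,2,0]
    - [0,11.5,-3.4,3,0]
    - [0,15.5,-4.6,4,0]
    - [0,19.5,-5.8,5,0]
    - [0,23.5,-7,6,0]
    - [0,27.5,-8.2,7,0]
    - [0,31.5,-9.3,8,0]
    - [0,34.5,-10.1,9,0]
    - [0,35.4,-10.4,9.6,0]

```text
clock: 2.3
eef_pos: [486.0, -433.7, 159.4]
tool_rot: [-3.14, -0.003, 0.264]
force: [0.1, 1.6, -0.4]
width: 85.6
gripper_force: 0.0
```

```bash
python3 - <<'E'
from h import *
s=ctrl.read_state(); print(s['eef_pos'],s['tool_rot'],s['qpos'],s['force'],ctrl.finger_overhang)
f,cx,cy,E=K('top'); im,dep=snap('top'); v,u=np.mgrid[0:480,0:640]
W=np.stack([(u-cx)/f*dep,(v-cy)/f*dep,dep],-1)@E[:3,:3].T+E[:3,3]
E
```

```text
[ 486.02623067 -433.71096651  159.42343824] [-3.13978829e+00 -2.83898170e-03  2.64083098e-01] [ 0.65973405  0.73856069  0.04679853  1.60251388 -0.0485337   0.80149675
 -0.57859041] [ 0.14711894  1.61892282 -0.43815077] 25.0
```

>>> play_rows:
  targets:
    - [0,0,0,0,0]
    - [0,0,0,1.5,0]
    - [0,0,0,3.5,0]
    - [0,0,0,5,0]
    - [0,0,0,6,0]
    - [0,0,0,6,0]
    - [0,0,0,6,0]

```text
clock: 3.05
eef_pos: [481.4, -438.2, 100.4]
tool_rot: [3.141, -0.0, 0.257]
force: [-0.7, 0.1, 1.2]
width: 85.3
gripper_force: 0.0
```

```bash
python3 - <<'E'
from h import *
s=ctrl.read_state(); print(s['eef_pos'],s['tool_rot'])
im,d=snap('scene'); cv2.imwrite('pics/s1.png',cv2.resize(im[150:300,220:420,::-1],None,fx=4,fy=4,interpolation=cv2.INTER_CUBIC))
E
```

```text
[ 481.36488577 -438.18472563  100.39574185] [ 3.14133654e+00 -3.66281548e-05  2.57212318e-01]
```

View pics/s1.png

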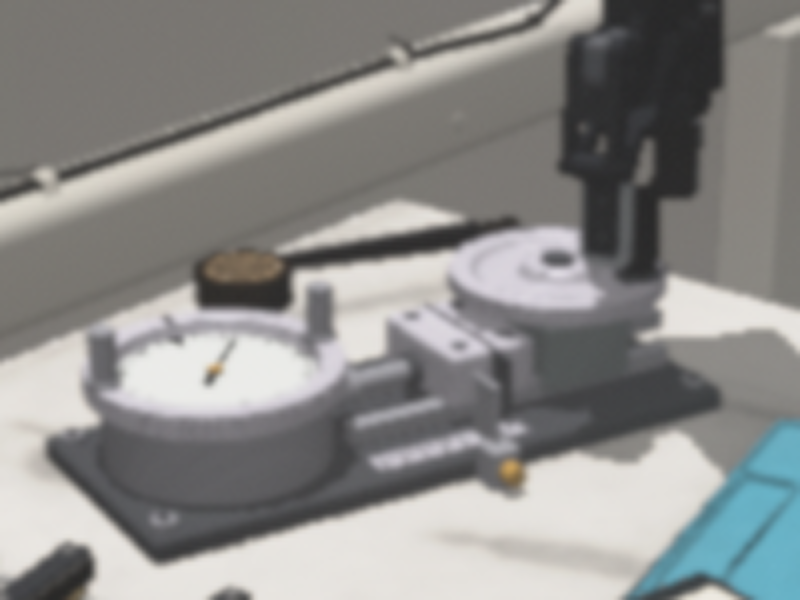

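The scene crop shows a finger on the near side of the handle at about (600,230), just above the wheel rim. I'll close on it.

>>> play_rows:
  targets:
    - [0.3,0,0,0,0]
    - [0.6,0,0,0,0]
    - [0.9,0,0,0,0]
    - [1,0,0,0,0]
    - [1,0,0,0,0]
    - [1,0,0,0,0]
    - [1,0,0,0,0]
    - [1,0,0,0,0]

```text
clock: 3.9
eef_pos: [482.4, -439.4, 101.5]
tool_rot: [3.138, -0.002, 0.257]
force: [1.0, -3.9, 6.2]
width: 16.7
gripper_force: 58.8
```

```bash
cat > arc.py <<'E'
import sys
from h import *
# centre xy, start/end angle deg (world, handle seen from hub), n
cx,cy,r,a0,a1,n=map(float,sys.argv[1:7])
s=ctrl.read_state(); yaw=s['tool_rot'][2]; p=s['eef_pos']; print(p.round(1),s['force'].round(1),s['width'],s['gripper_force'], 'hub->tcp r,ang',np.hypot(p[0]-cx,p[1]-cy),np.degrees(np.arctan2(p[1]-cy,p[0]-cx)))
yaw=.258
for a in np.radians(np.linspace(a0,a1,int(n)+1)):
    dx=r*(np.cos(a)-np.cos(np.radians(a0)));dy=r*(np.sin(a)-np.sin(np.radians(a0)))
    print(round((dx*np.cos(yaw)+dy*np.sin(yaw))/10,2),round((dx*np.sin(yaw)-dy*np.cos(yaw))/10,2))
E
python3 arc.py 519.8 -429.2 38 192.3 387.3 30
```

```text
[ 482.4 -439.4  101.5] [ 1.  -3.9  6.2] 16.675528862355005 58.84536140598357 hub->tcp r,ang 38.74939649620061 -164.76671082518064
0.0 0.0
0.01 0.43
0.06 0.86
0.16 1.28
0.31 1.68
0.51 2.07
0.74 2.43
1.02 2.76
1.33 3.05
1.67 3.32
2.04 3.54
2.44 3.71
2.85 3.84
3.27 3.93
3.7 3.96
4.13 3.95
4.56 3.89
4.97 3.78
5.37 3.62
5.75 3.42
6.11 3.18
6.44 2.9
6.73 2.58
6.98 2.23
7.2 1.86
7.37 1.46
7.49 1.05
7.57 0.63
7.6 0.2
7.58 -0.23
7.51 -0.66
```

>>> play_rows:
  targets:
    - [1,0.01,0.43,0,0]
    - [1,0.06,0.86,0,0]
    - [1,0.16,1.28,0,0]
    - [1,0.31,1.68,0,0]
    - [1,0.51,2.07,0,0]
    - [1,0.74,2.43,0,0]
    - [1,1.02,2.76,0,0]
    - [1,1.33,3.05,0,0]
    - [1,1.67,3.32,0,0]
    - [1,2.04,3.54,0,0]

```text
clock: 4.9
eef_pos: [508.7, -467.0, 101.4]
tool_rot: [-3.14, 0.002, 0.257]
force: [-4.0, 0.2, 11.0]
width: 17.1
gripper_force: 59.4
```

>>> play_rows:
  targets:
    - [1,0.4,0.17,0,0]
    - [1,0.81,0.3,0,0]
    - [1,1.23,0.39,0,0]
    - [1,1.66,0.42,0,0]
    - [1,2.09,0.41,0,0]
    - [1,2.52,0.35,0,0]
    - [1,2.93,0.24,0,0]
    - [1,3.33,0.08,0,0]
    - [1,3.71,-0.12,0,0]
    - [1,4.07,-0.36,0,0]

```text
clock: 5.9
eef_pos: [548.0, -455.3, 101.5]
tool_rot: [3.138, 0.001, 0.256]
force: [-1.2, -4.1, 6.7]
width: 16.9
gripper_force: 58.9
```

>>> play_rows:
  targets:
    - [1,0.33,-0.28,0,0]
    - [1,0.62,-0.6,0,0]
    - [1,0.87,-0.95,0,0]
    - [1,1.09,-1.32,0,0]
    - [1,1.26,-1.72,0,0]
    - [1,1.38,-2.13,0,0]
    - [1,1.46,-2.55,0,0]
    - [1,1.46,-2.55,0,0]
    - [1,1.46,-2.55,0,0]

```text
clock: 6.8
eef_pos: [557.0, -425.2, 101.5]
tool_rot: [3.14, -0.001, 0.258]
force: [-0.0, -1.5, 6.2]
width: 16.8
gripper_force: 59.0
```

```bash
python3 - <<'E'
from h import *
s=ctrl.read_state(); p=s['eef_pos']; print(p,s['force'],np.degrees(np.arctan2(p[1]+429.2,p[0]-519.8)),np.hypot(p[1]+429.2,p[0]-519.8))
for n,(a,b) in {'top':(125,260),'scene':(150,220)}.items():
    im,d=snap(n); cv2.imwrite(f'pics/{n}2.png',cv2.resize(im[a:a+150,b:b+200,::-1],None,fx=4,fy=4,interpolation=cv2.INTER_CUBIC))
E
```

```text
[ 556.98002061 -425.17727348  101.49118769] [-0.04425634 -1.52035007  6.19284283] 6.175148147664469 37.39700871533669
```

View pics/top2.png

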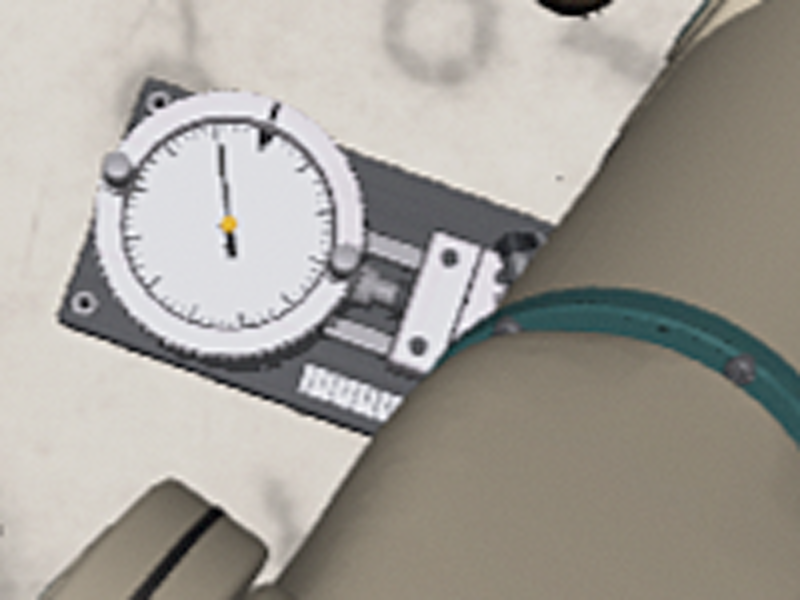

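The top crop shows the needle has turned about 67° (wheel about +2.95 rad), and the carriage has moved about 17.5 mm of the 20.4 needed. About 26° more of crank.

```bash
python3 arc.py 519.8 -429.2 37.7 6.2 33.2 5
```

```text
[ 557.  -425.2  101.5] [ 0.7 -2.   7.6] 16.573649474920952 58.963872883468866 hub->tcp r,ang 37.41437975183933 6.185157862535111
0.0 0.0
0.04 -0.35
0.04 -0.71
0.01 -1.06
-0.05 -1.41
-0.15 -1.75
```

Then release, rise and back off sideways so the camera can see.

>>> play_rows:
  targets:
    - [1,0.04,-0.35,0,0]
    - [1,0.04,-0.71,0,0]
    - [1,0.01,-1.06,0,0]
    - [1,-0.05,-1.41,0,0]
    - [1,-0.15,-1.75,0,0]
    - [1,-0.15,-1.75,0,0]
    - [0.5,-0.15,-1.75,0,0]
    - [0,-0.15,-1.75,0,0]
    - [0,-0.15,-1.75,0,0]
    - [0,-0.15,-1.75,0,0]

```text
clock: 7.9
eef_pos: [550.1, -407.3, 99.7]
tool_rot: [-3.14, 0.001, 0.258]
force: [0.3, 0.1, 0.1]
width: 74.0
gripper_force: 0.0
```

>>> play_rows:
  targets:
    - [0,0,0,-2,0]
    - [0,0,0,-5,0]
    - [0,0,0,-8,0]
    - [0,-3,3,-9,0]
    - [0,-6,7,-9,0]
    - [0,-9,11,-9,0]
    - [0,-12,15,-9,0]
    - [0,-15,18,-9,0]
    - [0,-15,18,-9,0]

```text
clock: 8.8
eef_pos: [442.9, -627.8, 189.4]
tool_rot: [3.138, 0.007, 0.247]
force: [-0.2, -0.2, 0.3]
width: 85.4
gripper_force: 0.0
```

```bash
python3 - <<'E'
from h import *
s=ctrl.read_state(); p=s['eef_pos']; print(p,s['force'],s['width'])
for n,(a,b) in {'top':(125,260),'scene':(150,220)}.items():
    im,d=snap(n); cv2.imwrite(f'pics/{n}3.png',cv2.resize(im[a:a+150,b:b+200,::-1],None,fx=4,fy=4,interpolation=cv2.INTER_CUBIC))
E
```

```text
[ 442.93146461 -627.83991104  189.44266253] [-0.1736815  -0.17384233  0.28972261] 85.42264639687367
```

View pics/top3.png

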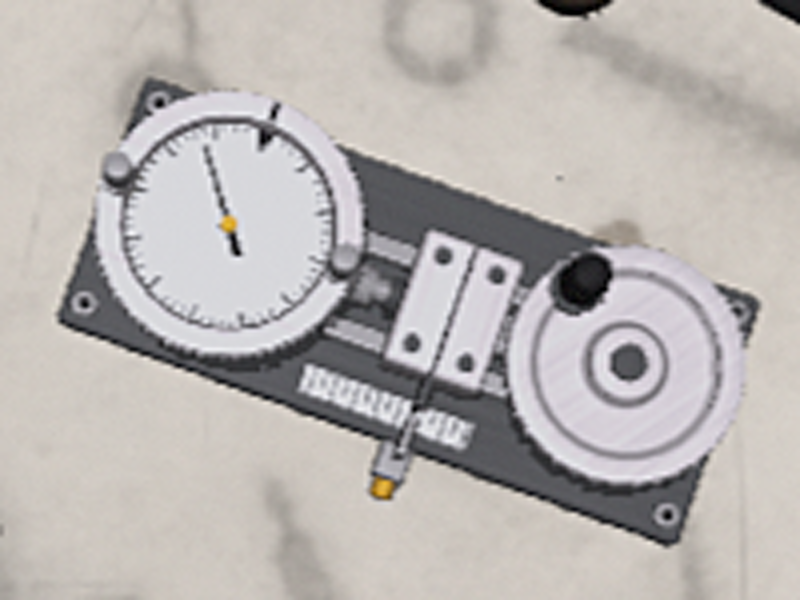

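The top crop shows the index and marker blades about collinear (415,405)–(412,417). The needle tip is at (206,148) and the wedge at (263,150). I'll zoom in to check.

```bash
python3 - <<'E'
from h import *
im,d=snap('top')
# rectified view at z=46 in the stand frame, 8 px/mm... x:-75..-20 , y:-45..15
yaw=-.339; o=np.array([548.1,-349.0]); R=np.array([[np.cos(yaw),-np.sin(yaw)],[np.sin(yaw),np.cos(yaw)]])
S=10; xs=np.arange(-75,-20,1/S); ys=np.arange(15,-45,-1/S)
f,cx,cy,E=K('top')
X,Y=np.meshgrid(xs,ys,indexing='ij'); X=X[::-1]
P=np.stack([o[0]+R[0,0]*X+R[0,1]*Y,o[1]+R[1,0]*X+R[1,1]*Y,np.full_like(X,46)],-1)-E[:3,3]
q=P@E[:3,:3]; mx=(f*q[...,0]/q[...,2]+cx).astype('f4'); my=(f*q[...,1]/q[...,2]+cy).astype('f4')
cv2.imwrite('pics/rect.png',cv2.remap(im[:,:,::-1].copy(),mx,my,cv2.INTER_CUBIC))
# needle/wedge in dial frame (from crop readings)
c=at_z('top',*c2(228,224),52)[:2]
for k,x,y,z in (('needle',206,148,52),('wedge',263,150,50),('p1',117,163,82),('p2',347,250,82)):
    p=at_z('top',*c2(x,y),z)[:2]; v=R.T@(p-c); print(k,p.round(1),v.round(1),np.arctan2(v[1],v[0]))
E
```

```text
needle [ 610.4 -254.5] [27.3 19.7] 0.6247145934892614
wedge [ 610.3 -278.5] [35.2 -3.1] -0.08737547360724826
p1 [ 597.  -217.6] [ 2.4 50. ] 1.5238084005541406
p2 [ 562.3 -311.4] [  0.9 -50. ] -1.553289014095027
```

View pics/rect.png

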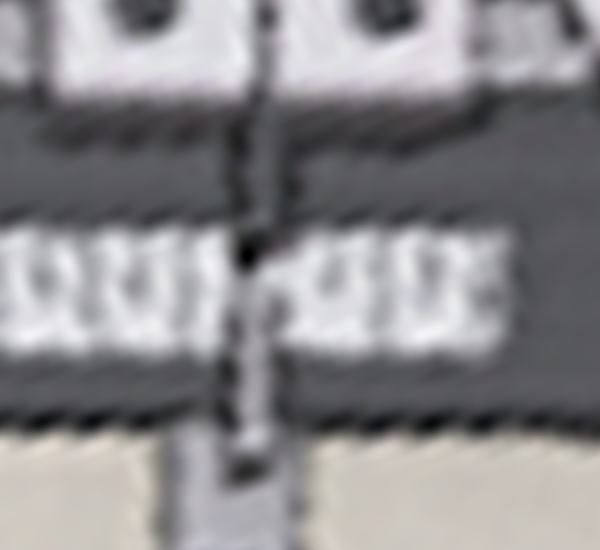

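The rectified crop (10 px/mm) shows the index at x≈262 and the marker at ≈253, an offset of about 0.9 mm, which is good. Before the bezel I'll check the arm's clearance to the lamp.

```bash
python3 - <<'E'
from h import *
im,dep=snap('top'); f,cx,cy,E=K('top'); v,u=np.mgrid[0:480,0:640]
W=np.stack([(u-cx)/f*dep,(v-cy)/f*dep,dep],-1)@E[:3,:3].T+E[:3,3]
az=np.degrees(np.arctan2(W[...,1],W[...,0])); r=np.hypot(W[...,0],W[...,1]); ok=dep>0
for lo in range(-76,-4,6):
    print(lo,[int(W[...,2][m].max()) if (m:=ok&(az>=lo)&(az<lo+6)&(r>=a)&(r<a+50)).any() else -1 for a in range(150,700,50)])
lamp=ok&(W[...,2]>300)&(az>-45)
print('lamp az min',az[lamp].min(), ctrl.read_state()['qpos'])
for z in (300,350,400,450,500,550): 
    m=lamp&(W[...,2]>z)&(W[...,2]<z+50); print(z,m.sum(),az[m].min() if m.any() else '', r[m].min() if m.any() else '',r[m].max() if m.any() else '')
E
```

```text
-76 [-1, 7, 10, 8, 9, 9, 6, -1, -1, 0, -1]
-70 [4, 9, 11, 10, 10, 11, 10, 11, 8, 5, 1]
-64 [6, 7, 9, 10, 51, 49, 18, 17, 10, 5, 6]
-58 [4, 4, 10, 9, 50, 48, 716, 707, 676, 6, 282]
-52 [5, 5, 13, 11, 14, 743, 739, 706, 676, 631, 572]
-46 [4, -1, 9, 20, 677, 743, 738, 12, 11, 68, 69]
-40 [-1, -1, 438, 451, 438, 14, 13, 8, 50, 68, 108]
-34 [-1, 431, 487, 494, 490, 453, 7, 6, 59, 85, 60]
-28 [-1, 454, 507, 528, 510, 481, 395, 6, 61, 60, 62]
-22 [-1, 464, 587, 590, 567, 489, 395, 20, 60, 84, 60]
-16 [-1, 462, 588, 594, 585, 490, 388, 37, 36, 86, 88]
-10 [-1, -1, 584, 600, 584, 464, 14, 32, 34, 131, 317]
lamp az min -44.99816741291301 [ 0.88067494  0.87589552  0.04928545  1.18653018 -0.04507445  1.0814115
 -0.3780309 ]
300 20620 -42.88941987009344 692.041036688261 993.8157771614657
350 1197 -38.99289207172716 259.8082272595899 455.91514962479056
400 7400 -37.926252911516116 236.3540960614362 448.1586488674347
450 15843 -34.22541673442976 242.1236849952828 427.82053649410443
500 6930 -26.808511675166756 277.3120448333189 386.6240386423953
550 12685 -20.445909660326752 276.1460620674864 374.81637809482896
```

The lamp reaches az -34° or so at z≈450–500, and the upper arm passes above it, so I'll measure the arm's real underside from the scene camera.

```bash
cat >> h.py <<'E'
def cloud(n):
    im,dep=ctrl.get_image(n); f,cx,cy,E=K(n); v,u=np.mgrid[0:480,0:640]
    return (np.stack([(u-cx)/f*dep,(v-cy)/f*dep,dep],-1)@E[:3,:3].T+E[:3,3])[dep>0]
E
python3 - <<'E'
from h import *
s=ctrl.read_state(); th=np.arctan2(s['eef_pos'][1],s['eef_pos'][0]); print(np.degrees(th),s['qpos'][0])
for n in ('scene','top'):
    P=cloud(n); a=P[:,0]*np.cos(th)+P[:,1]*np.sin(th); l=-P[:,0]*np.sin(th)+P[:,1]*np.cos(th); z=P[:,2]
    m=(abs(l)<110)&(z>130); print(n)
    for lo in range(-100,600,50):
        k=m&(a>=lo)&(a<lo+50)
        if k.sum()>10: print(lo,k.sum(),'z',np.percentile(z[k],[1,50,99]).round(),'lat',np.percentile(l[k],[1,50,99]).round())
L=cloud('top'); r=np.hypot(L[:,0],L[:,1]); az=np.degrees(np.arctan2(L[:,1],L[:,0])); k=(L[:,2]>330)&(az>-42)&(r<500)
np.save('lamp.npy',L[k])
E
```

```text
-53.813116281901856 0.8806749441626539
scene
-100 13814 z [188. 280. 374.] lat [21. 49. 60.]
-50 23832 z [146. 288. 399.] lat [42. 60. 66.]
0 11325 z [138. 348. 433.] lat [32. 63. 66.]
50 3630 z [279. 408. 434.] lat [39. 42. 64.]
100 1902 z [373. 413. 433.] lat [41. 45. 47.]
150 110 z [413. 427. 433.] lat [45. 47. 48.]
200 1112 z [360. 388. 429.] lat [ 89. 103. 110.]
250 230 z [375. 389. 431.] lat [ 80.  88. 102.]
top
200 162 z [375. 430. 446.] lat [ 87. 105. 110.]
250 927 z [378. 425. 460.] lat [ 79.  97. 110.]
300 908 z [389. 410. 447.] lat [ 82. 100. 110.]
350 614 z [400. 641. 686.] lat [ 57.  59. 108.]
400 5467 z [628. 709. 743.] lat [49. 64. 66.]
450 8832 z [635. 710. 736.] lat [ 3. 41. 65.]
500 8804 z [621. 688. 705.] lat [-10.  29.  44.]
550 3416 z [598. 641. 675.] lat [15. 35. 43.]
```

```bash
cat > clr.py <<'E'
from h import *
from scipy.optimize import fsolve
L=np.load('lamp.npy')
def clr(x,y,z,h=325):
    r=np.hypot(x,y); q=fsolve(lambda q:[568*np.sin(q[0])+376*np.sin(q[0]+q[1])-r,1+568*np.cos(q[0])+376*np.cos(q[0]+q[1])-z],[.75,1.5])
    th=np.arctan2(y,x); e=568*np.sin(q[0])
    A=np.array([0,0,h]); B=np.array([e*np.cos(th),e*np.sin(th),h+568*np.cos(q[0])]); d=B-A
    t=np.clip((L-A)@d/(d@d),0,1); D=np.linalg.norm(L-A-t[:,None]*d,axis=1); i=D.argmin()
    return q.round(3),round(D[i],0),t[i].round(2),L[i].round()
if __name__=='__main__':
    for p in ((550,-407,100),(560,-311,88),(592,-312,88),(540,-361,88),(592,-361,88),(545,-361,160),(597,-217,88),(578,-264,120)): print(p,clr(*p),clr(*p,h=310)[1])
E
python3 clr.py
```

```text
(550, -407, 100) (array([0.852, 1.538]), np.float64(79.0), np.float64(0.62), array([ 268., -102.,  547.])) 71.0
(560, -311, 88) (array([0.819, 1.679]), np.float64(52.0), np.float64(0.63), array([ 268., -102.,  547.])) 46.0
(592, -312, 88) (array([0.851, 1.591]), np.float64(41.0), np.float64(0.64), array([ 268., -102.,  547.])) 36.0
(540, -361, 88) (array([0.829, 1.652]), np.float64(69.0), np.float64(0.63), array([ 268., -102.,  547.])) 66.0
(592, -361, 88) (array([0.879, 1.514]), np.float64(53.0), np.float64(0.63), array([ 268., -102.,  547.])) 50.0
(545, -361, 160) (array([0.739, 1.597]), np.float64(85.0), np.float64(0.62), array([ 268., -102.,  547.])) 79.0
(597, -217, 88) (array([0.814, 1.695]), np.float64(23.0), np.float64(0.7), array([285., -84., 586.])) 15.0
(578, -264, 120) (array([0.769, 1.679]), np.float64(51.0), np.float64(0.67), array([279., -93., 569.])) 43.0
```

A centred grip on the post would bring the upper arm to the lamp. Instead I'll push post_right with the outer back of one open finger (about 57 mm off the TCP), which keeps the arm clear. I'll go behind the post first, turning the jaw line to about 10° from world x.

>>> play_rows:
  targets:
    - [0,0.6,-2,0,-8.5]
    - [0,2,-5,0,-17]
    - [0,3.5,-8.5,0,-25.5]
    - [0,5,-12,0,-34]
    - [0,6.5,-15.5,0,-42.5]
    - [0,8,-19,0,-51]
    - [0,9.5,-22.5,0,-59.5]
    - [0,10.8,-25.8,0,-68]
    - [0,11.6,-27.8,0,-76.5]
    - [0,11.8,-28.2,0,-85]

```text
clock: 10.15
eef_pos: [495.0, -312.4, 191.1]
tool_rot: [3.14, -0.001, 1.755]
force: [0.6, -0.4, -0.7]
width: 85.8
gripper_force: 0.0
```

>>> play_rows:
  targets:
    - [0,0,0,0,0]
    - [0,0,0,0,0]
    - [0,0,0,0,0]

```text
clock: 10.45
eef_pos: [493.3, -318.3, 190.4]
tool_rot: [-3.141, 0.001, 1.738]
force: [0.6, 0.0, 0.2]
width: 85.4
gripper_force: 0.0
```

```bash
python3 - <<'E'
from clr import *
for p in ((500,-322,92),(530,-323,92)): print(clr(*p),clr(*p,h=310)[1])
s=ctrl.read_state(); print(s['eef_pos'],s['tool_rot'],s['qpos'],s['tau'])
E
```

```text
(array([0.767, 1.812]), np.float64(77.0), np.float64(0.63), array([ 268., -102.,  547.])) 70.0
(array([0.793, 1.737]), np.float64(66.0), np.float64(0.63), array([ 268., -102.,  547.])) 60.0
[ 493.29558482 -318.31470825  190.37976585] [-3.14137712e+00  7.58287337e-04  1.73784710e+00] [ 0.73949429  0.63532443 -0.33825425  1.75919807  0.28072165  0.79436545
  0.4313223 ] [-3.17309741e-01 -5.24630821e+01 -4.02260587e+00 -1.57977891e+01
 -1.09154958e-02 -2.89545445e-03 -1.39868312e-02]
```

>>> play_rows:
  targets:
    - [0,-0.3,-0.9,1,0]
    - [0,-0.3,-0.9,3,0]
    - [0,-0.3,-0.9,5,0]
    - [0,-0.3,-0.9,7,0]
    - [0,-0.3,-0.9,9,0]
    - [0,-0.3,-0.9,9.8,0]
    - [0,-0.3,-0.9,9.8,0]
    - [0,-0.3,-0.9,9.8,0]

```text
clock: 11.25
eef_pos: [485.1, -322.4, 92.6]
tool_rot: [3.141, 0.0, 1.741]
force: [0.2, 0.5, -0.6]
width: 85.3
gripper_force: 0.0
```

```bash
python3 - <<'E'
from h import *
s=ctrl.read_state(); p=s['eef_pos']; print(p,s['tool_rot'][2],s['qpos'][:4])
c=np.array([578.1,-264.]); yaw=s['tool_rot'][2]; X=np.array([np.cos(yaw),np.sin(yaw)]);Y=np.array([np.sin(yaw),-np.cos(yaw)])
# contact-centred arc: post centre angle world for bezel b
for b in np.linspace(-.03,.63,12):
    a=b-np.pi/2-.339; post=c+50*np.array([np.cos(a),np.sin(a)]); d=post-Y*63-p[:2]
    print(round(b,2),round(d@X/10,2),round(d@Y/10,2))
im,d=snap('scene'); cv2.imwrite('pics/s4.png',cv2.resize(im[150:300,220:420,::-1],None,fx=4,fy=4,interpolation=cv2.INTER_CUBIC))
E
```

```text
[ 485.14131319 -322.44214685   92.63907329] 1.740575480237887 [ 0.71331117  0.76725072 -0.27737997  1.83468029]
-0.03 -0.1 1.28
0.03 -0.25 1.55
0.09 -0.38 1.82
0.15 -0.49 2.09
0.21 -0.59 2.38
0.27 -0.67 2.67
0.33 -0.73 2.96
0.39 -0.78 3.26
0.45 -0.8 3.56
0.51 -0.81 3.86
0.57 -0.8 4.16
0.63 -0.77 4.45
```

View pics/s4.png

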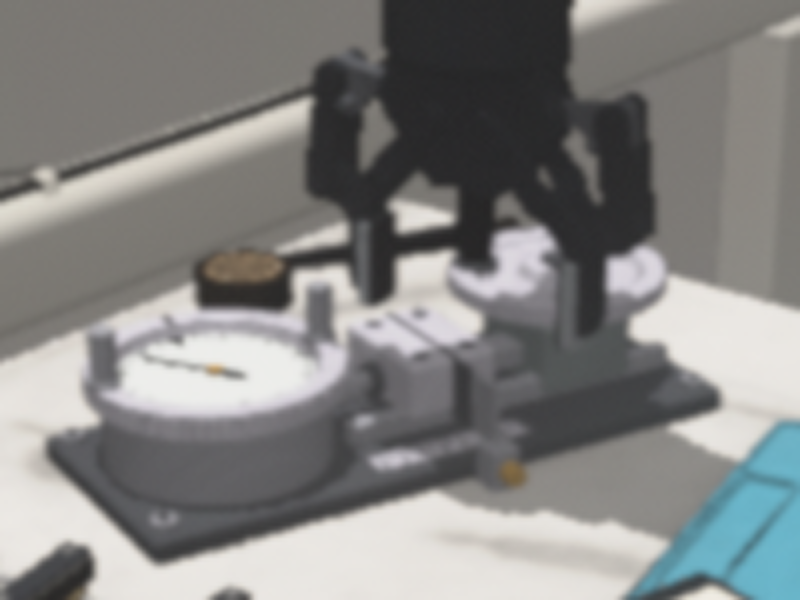

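The scene crop shows the +x-side finger at (375,260), just behind post_right at (320,310), its tip at post height. I'll push most of the way.

>>> play_rows:
  targets:
    - [0,-0.1,0.6,0,0]
    - [0,-0.1,1.2,0,0]
    - [0,-0.25,1.55,0,0]
    - [0,-0.38,1.82,0,0]
    - [0,-0.49,2.09,0,0]
    - [0,-0.59,2.38,0,0]
    - [0,-0.67,2.67,0,0]
    - [0,-0.73,2.96,0,0]
    - [0,-0.78,3.26,0,0]
    - [0,-0.78,3.26,0,0]

```text
clock: 12.3
eef_pos: [518.1, -325.7, 92.3]
tool_rot: [-3.141, 0.002, 1.74]
force: [-3.3, -3.0, 0.6]
width: 85.7
gripper_force: 1.7
```

```bash
python3 - <<'E'
from h import *
s=ctrl.read_state(); print(s['eef_pos'],s['force'],s['torque'],s['qpos'][:4])
im,d=snap('top'); cv2.imwrite('pics/top5.png',cv2.resize(im[130:250,265:425,::-1],None,fx=5,fy=5,interpolation=cv2.INTER_CUBIC))
E
```

```text
[ 518.09791103 -325.73749478   92.27926297] [-3.25380767 -2.96957635  0.6165841 ] [-0.63396017  0.53720471 -0.09609666] [ 0.6861172   0.7978558  -0.28060998  1.74998233]
```

View pics/top5.png

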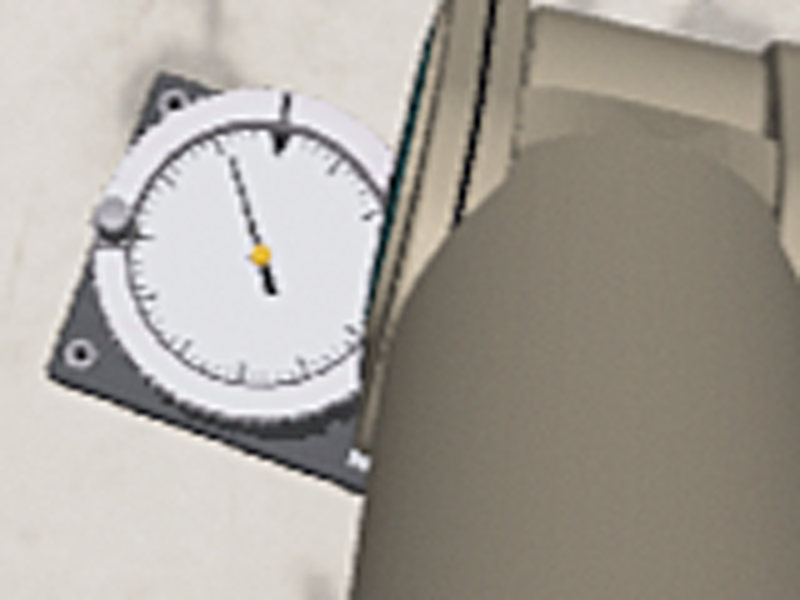

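The top crop shows the wedge at 80.1° and the needle at 106.6° about the centre (261,255). About 0.46 rad remains, so another ~22 mm of push.

>>> play_rows:
  targets:
    - [0,-0.05,0.3,0,0]
    - [0,-0.1,0.6,0,0]
    - [0,-0.13,0.9,0,0]
    - [0,-0.15,1.2,0,0]
    - [0,-0.16,1.5,0,0]
    - [0,-0.14,1.8,0,0]
    - [0,-0.1,2.0,0,0]
    - [0,-0.06,2.15,0,0]
    - [0,-0.06,2.15,0,0]

```text
clock: 13.25
eef_pos: [540.4, -320.5, 92.4]
tool_rot: [3.141, -0.0, 1.742]
force: [-1.2, -1.7, -0.4]
width: 85.4
gripper_force: 0.7
```

```bash
python3 - <<'E'
from h import *
s=ctrl.read_state(); print(s['eef_pos'],s['force'])
im,d=snap('top'); cv2.imwrite('pics/top6.png',cv2.resize(im[130:250,265:425,::-1],None,fx=5,fy=5,interpolation=cv2.INTER_CUBIC))
# dark profile around dial between r 28..36mm
c=(265+261/5,130+255/5); g=im.mean(2).astype('f4')
for r0,r1 in ((8,16.5),(21.5,25)):  # px: needle span, wedge span
    A=np.radians(np.arange(60,140,1.)); rr=np.arange(r0,r1,.5)
    mx=(c[0]+np.outer(np.cos(A),rr)).astype('f4');my=(c[1]-np.outer(np.sin(A),rr)).astype('f4')
    q=cv2.remap(g,mx,my,1).mean(1); i=q.argsort()[:6]; print(r0,[(int(60+k),int(q[k])) for k in i])
E
```

```text
[ 540.43315925 -320.4678878    92.35159729] [-1.19737291 -1.66295286 -0.38952274]
8 [(109, 139), (108, 140), (110, 147), (107, 148), (111, 159), (106, 162)]
21.5 [(109, 34), (108, 51), (110, 53), (111, 90), (107, 94), (112, 130)]
```

View pics/top6.png

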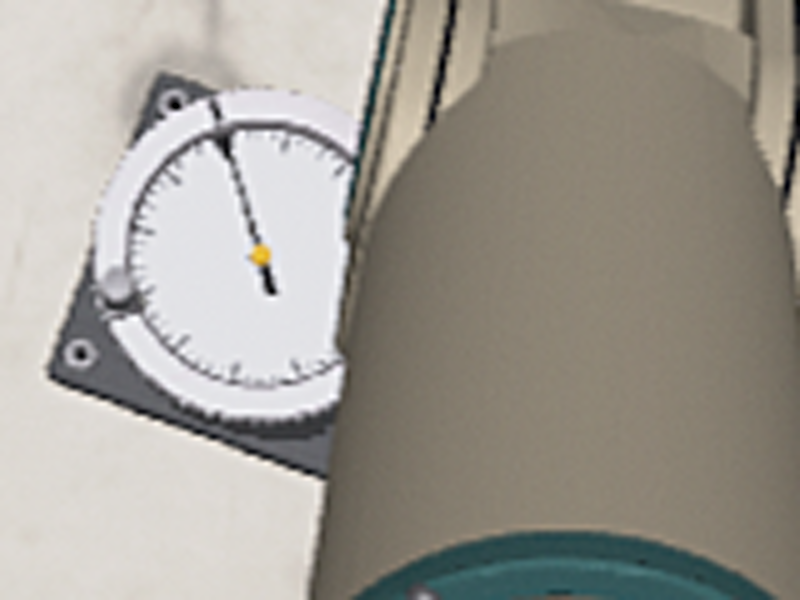

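The wedge point meets the needle tip, both at about 108–109°. I'll back off and rise clear.

>>> play_rows:
  targets:
    - [0,0,-0.8,0,0]
    - [0,0,-2,0,0]
    - [0,0,-2.5,0,0]
    - [0,0,-2.5,-3,0]
    - [0,0,-2.5,-7,0]
    - [0,0,-2.5,-10,0]
    - [0,-4,-2.5,-11,0]
    - [0,-8,-2.5,-11,0]

```text
clock: 14.1
eef_pos: [530.4, -404.7, 205.8]
tool_rot: [3.137, 0.003, 1.744]
force: [0.4, -0.4, -0.7]
width: 85.3
gripper_force: 0.0
```

>>> play_rows:
  targets:
    - [0,-4,0,0,0]
    - [0,-8,-1,0,0]
    - [0,-12,-2,0,0]
    - [0,-16,-3,0,0]
    - [0,-19,-4,0,0]
    - [0,-19,-4,0,0]
    - [0,-19,-4,0,0]
    - [0,-19,-4,0,0]

```text
clock: 14.9
eef_pos: [522.4, -596.4, 202.3]
tool_rot: [3.141, -0.002, 1.743]
force: [-0.3, -0.2, -0.0]
width: 85.4
gripper_force: 0.0
```

```bash
python3 - <<'E'
from h import *
s=ctrl.read_state(); print(s['eef_pos'],s['force'],s['clock'])
im,d=snap('top'); a=cv2.resize(im[125:275,260:460,::-1],None,fx=4,fy=4,interpolation=cv2.INTER_CUBIC); b=cv2.imread('pics/top3.png')
D=cv2.absdiff(a,b).max(2)
# carriage/blade/wheel region vs picture taken when aligned
for n,(x0,y0,x1,y1) in dict(blade=(370,370,480,500),carriage=(380,220,520,400),handle=(540,240,740,480)).items(): print(n,D[y0:y1,x0:x1].mean().round(1),np.percentile(D[y0:y1,x0:x1],99))
c=(316.7,180.5); g=im.mean(2).astype('f4')
for r0,r1 in ((8,16.5),(21.5,25)):
    A=np.radians(np.arange(60,140,1.)); rr=np.arange(r0,r1,.5)
    mx=(c[0]+np.outer(np.cos(A),rr)).astype('f4');my=(c[1]-np.outer(np.sin(A),rr)).astype('f4')
    q=cv2.remap(g,mx,my,1).mean(1); print(r0,(60+q.argsort()[:4]).tolist())
E
```

```text
[ 522.38660726 -596.37784481  202.27971275] [-0.27207558 -0.24997372 -0.01886625] 14.9
blade 1.8 4.0
carriage 1.6 4.0
handle 1.7 5.0
8 [107, 108, 106, 109]
21.5 [108, 107, 109, 110]
```

The carriage hasn't moved since the blades lined up, the wedge and needle agree to within about 1°, and the arm is clear. Handing in.

```bash
python3 -c "
from cell import ctrl
print(ctrl.finish_job())"
```

```text
the job is handed in; nothing more can be done
None
```

The job is handed in, with no verdict returned: in the last pictures the index blade is about 0.9 mm off the marker line (2.5 mm allowed), the zero wedge is within about 1° of the needle tip, and the arm is clear of everything.

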